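Clamp an aluminium bar in the V-block for drilling

ROBOT

A 6-joint arm with a two-finger parallel gripper is mounted at the origin on the work surface. World frame = base frame: x ahead of the robot, y to its left, z up, the work surface at z = 0. Lengths are in m, angles in rad, forces in N, time in s.
With the tool pointing down it reaches from about 0.35 to 0.925 m from the base axis. Payload 6.4 kg.
Tool frame: the origin (TCP) lies on the centre line of the jaws, within the pads' length; the fingertips stand 8 mm ahead of it and the grasp point (between the pads) lies 11 mm behind it; z points along the fingers, y is the direction in which the jaws open and shut (so a half turn about z gives the same grasp; the last joint's range is limited). The gripper opens to 85 mm and grips with 20 to 120 N. Pads are 22 mm wide; open, the fingers measure 114 mm over their backs; the gripper's body (76 mm by 85 mm) begins 54 mm behind the grasp point. The pads swing forward as they close: fully open they stand 13 mm farther back than shut.
Start: joints at [1.136, 0.245, 1.558, -0, 1.339, -0.174], TCP at [0.168, 0.628, 0.239] pointing down, gripper open.
Joint ranges: [-3.13, 3.13], [-1.02, 2.26], [0.13, 2.54], [-0.95, 4.09], [0.21, 2.88], [-2.74, 2.74]. Speed limits (rad/s): [2.57, 2.57, 3.14, 3.14, 3.14, 3.14].

INTERFACE

Orientations are given as a unit quaternion [x, y, z, w].
In Python, from workcell import r, imaging, job_done gives the robot as it stands. The module is installed in compiled form; this text tells all that it offers.
- The arm moves only by the shell command python3 -m jog 'ROWS' [FORCE]. ROWS is JSON, a list of rows, each a list of 3 entries, a list of its own where there are three numbers: the shift along the tool's x, y, z in m, then the turn, a rotation vector about the tool's x, y, z in degrees, then the opening, from 0 (shut) to 1 (fully open). In form: [[[x, y, z], [wx, wy, wz], grip], ...]. A call has exactly 8 rows; each row shifts and turns the commanded pose from where the row before left it, along the tool's axes as they then stand; what a row does not reach is not made up. A row lasts 1/8 s, in which the tool goes at most 62.5 mm and 10.7 degrees, less where a joint would pass 70% of its speed; a pose out of reach is approached as far as the arm can. A call with a gripper value outside its range is refused whole. The fingers move at their own pace and stop on an object; FORCE is the grip in N (left out, the last holds). Time passes only in rows, so rows that do not move let the fingers close, or fill a call up. It gives the time, the measured TCP pose, the force and the opening at its end, in the units of the state.
- r.read_state(): the state, without advancing time (a new reading comes with each control period).
- imaging.capture(name): name is "scene" or "top"; returns a dict with "img" (400x640x3 uint8, red, green, blue), "fx", "fy", "cx", "cy" (pixels), "dist" ([k1, k2, p1, p2, k3] as OpenCV has them; the pictures are not rectified), "camera_from_world" (4x4, takes a point from world to camera coordinates). Camera axes: x right, y down, z forward; pixel columns grow to the right and rows downward; lengths in m; the calibration is good to about 2 mm. A picture is of the moment at which its call begins. There is no depth.
- job_done(): hands the job in, once; it reports no verdict.
The state is a dict: "clock": time; "joints": joint angles; "qd": joint speeds; "tau": joint torques, N m; "eef_pos": TCP position; "orientation": TCP orientation; "force": force on the tool from outside, world axes, zero at the start; "torque": the same for the moment, N m; "grip_width": finger opening in m.
Only numpy, scipy, OpenCV 4.12 (cv2) and the standard library are available. Lean on these libraries where they do the work, as an engineer would, in place of code of your own. Each camera call takes 0.05 s, during which the arm holds its last target. There are 200 camera calls.

TASK

Take the thickest bar from the wooden rack, lay it in the groove of the V-block with its end slid fully home against the end stop, and then tighten the T-handle clockwise until it has become about one and a half times as hard to turn as when it ran free. Stop there so that the soft aluminium is not crushed, let go, and leave the other bars and the things on the bench where they are.

Things in the scene. Friction and masses are not known exactly. Their poses are not given: they have to be found in the camera images.
- bar: the bar to clamp: plain bright aluminium round bar, 20 mm diameter, 170 mm long, about 145 g, lying level, its axis 35 mm above the bench, in one of the three notches of the wooden rack. Origin at its middle, on its axis; its own y axis runs along the bar (both ends are alike)
- rod_mid: steel rod, 12 mm diameter, 190 mm long, in another notch of the rack; stays there. Origin at its middle, y along it
- rod_thin: steel rod, 8 mm diameter, 170 mm long, in another notch of the rack; stays there. Origin at its middle, y along it
- rack: low wooden rack fixed to the bench, 170 mm (x) by 78 mm (y), 33 mm high: two notched rails, 12 mm thick, 30 mm to either side of the middle, with three 90 degree notches 55 mm apart in x. The bars lie across the rails along the rack's y, middles about midway between the rails, ends sticking out on both sides. Origin under its middle
- fixture: steel V-block, 60 mm wide (x), 110 mm long (y), top 55 mm above the bench, on a grey plate (96 x 150 x 10 mm). Its 90 degree groove, 36 mm wide at the top, runs along y. A dark U-shaped stirrup (80 mm in x, 26 mm in y, underside 93 mm, top 109 mm, nut on it to 117 mm) stands over it and carries the clamping screw. Origin on the bench under the screw, z up
- seat (a point): where the middle of the bar lies when the bar rests in the groove with its end against the stop: 45 mm to the fixture's -y side of the screw, 51 mm above the bench. Axes as the fixture: y along the groove towards the stop. 55 mm of the bar then stick out of the block
- v_mouth (a point): the open end of the groove, 70 mm to the fixture's -y side of the screw, at the height of the axis of the seated bar; axes as the fixture. The bar goes in here lengthwise, under the stirrup, towards +y, until its end meets the end-stop plate (52 mm wide) that closes the far end, its inner face 40 mm beyond the screw
- pad: round steel cup, 26 mm across, sprung, under the screw, holding a 23 mm rubber facing that presses the bar; does not turn. Origin in the middle of its top. The facing is worn: it reaches 9.3 to 12 mm below the origin, how far is not known. At the start it is 3 to 7 mm clear of the seated bar. Once on the bar it presses about 90 N harder for each rad the handle turns
- t_bar (a point): middle of the T-handle's cross bar, on the screw axis, about 165 mm above the bench. The cross bar is a level steel rod 10 mm thick, 103 mm long over its end balls, on a 10 mm stem, over 25 mm of it free above the nut. Clockwise from above tightens, 12 mm down per turn. It runs free at about 0.20 N m and stays where it is let go; 30 N of clamping adds 0.06 N m, 90 N 0.17 N m: stop at about 0.30 N m
- t_bar_end (a point): the ball at one end of the cross bar, 44 mm from t_bar; with t_bar it shows which way the cross bar points. To begin with the cross bar lies within 30 degrees of the fixture's x axis
- printed_cup: small open green printed cup, 60 mm across, 62 mm high, bystander; origin under its middle
- printed_gear: white printed gear with a hub, 60 mm across, 32 mm high, bystander; origin under its middle
- stepper: small square motor with a brass pulley, 42 mm wide, 62 mm high, bystander; origin under its middle
- printed_vase: blue printed vase, 48 mm across, 66 mm high, bystander; origin under its middle
- screwdriver: screwdriver with a black handle, 180 mm long, lying along its x, bystander; origin under its middle
- caliper: digital caliper, 200 mm long, lying flat along its x, bystander; origin under the middle of its beam
Not all that is in view belongs to the job. Leave any pink look-alike of the fixture alone.

How it is judged:
By the outcome, as a careful person would: the job done as asked, in the order asked, and still so for the second after the job is handed in, with the robot touching nothing.
It also fails if it takes over 72 s, if anything falls off the work surface, if the arm or the gripper's body presses on something with over 40 N, if the wrist force passes 120 N, or if a joint passes its speed limit or range.

## Working session

There is one attempt and no reset: what is moved stays moved. The work goes in short steps, Python scripts to look and compute and a shell command to move; the robot and the scene stay as the last step left them, time stands still between calls to the robot, and variables do not carry over. Pictures are saved under pics/ and viewed, about 8 in all and at most 12, crops included, and the job is handed in when it is done.

```bash
mkdir -p pics; cat > h.py <<'E'
import numpy as np, cv2
from workcell import r, imaging
from scipy.spatial.transform import Rotation as R
def cap(n,f=None):
    d=imaging.capture(n)
    if f: cv2.imwrite('pics/'+f,cv2.cvtColor(d['img'],cv2.COLOR_RGB2BGR))
    return d
def K(d): return np.array([[d['fx'],0,d['cx']],[0,d['fy'],d['cy']],[0,0,1.]])
def ray(d,uv):
    p=cv2.undistortPoints(np.array(uv,float).reshape(-1,1,2),K(d),np.array(d['dist'],float)).reshape(-1,2)
    T=np.array(d['camera_from_world']);Rm=T[:3,:3];o=-Rm.T@T[:3,3]
    v=np.c_[p,np.ones(len(p))]@Rm
    return o,v/np.linalg.norm(v,axis=1)[:,None]
def onz(d,uv,z):
    o,v=ray(d,uv); return o+v*((z-o[2])/v[:,2])[:,None]
def tri(d1,a,d2,b):
    o1,v1=ray(d1,a);o2,v2=ray(d2,b);out=[]
    for p,q in zip(v1,v2):
        s=np.linalg.lstsq(np.c_[p,-q],o2-o1,rcond=None)[0]
        x,y=o1+p*s[0],o2+q*s[1]; out.append(np.r_[(x+y)/2,np.linalg.norm(x-y)])
    return np.array(out)
def proj(d,P):
    T=np.array(d['camera_from_world'])
    return cv2.projectPoints(np.array(P,float).reshape(-1,1,3),cv2.Rodrigues(T[:3,:3])[0],T[:3,3],K(d),np.array(d['dist'],float))[0].reshape(-1,2)
E
python3 - <<'E'
from h import *
import pickle
np.set_printoptions(precision=4,suppress=True)
a=cap('scene');b=cap('top')
for n,d in(('scene',a),('top',b)):
    pickle.dump(d,open(n+'0.pkl','wb'))
    print(n,ray(d,[[320,200]]),d['fx'])
im=np.vstack([a['img'],b['img']])
cv2.imwrite('pics/s0.png',cv2.resize(a['img'][:,:,::-1],(800,500)))
cv2.imwrite('pics/t0.png',cv2.resize(b['img'][:,:,::-1],(800,500)))
print(r.read_state())
E
```

```text
scene (array([1.1705, 0.0167, 1.028 ]), array([[-0.5637,  0.1565, -0.8111]])) 382.17978468256854
top (array([0.3935, 0.1723, 1.5169]), array([[ 0.0961,  0.0044, -0.9954]])) 458.94016036654125
{'clock': 0.1, 'joints': array([ 1.1359,  0.2458,  1.5589,  0.    ,  1.3387, -0.1741]), 'qd': array([ 0.0005, -0.0023, -0.0035,  0.0006,  0.0016, -0.0002]), 'tau': array([ -0.0004, -43.0676, -32.7128,  -0.0002,   0.0028,   0.    ]), 'eef_pos': array([0.1674, 0.6276, 0.2383]), 'orientation': array([ 0.13  ,  0.9915, -0.0008, -0.0003]), 'force': array([-0.4041,  0.2168,  0.2372]), 'torque': array([-0.0229, -0.016 , -0.0002]), 'grip_width': 0.08542620093326729}
```

View pics/s0.png

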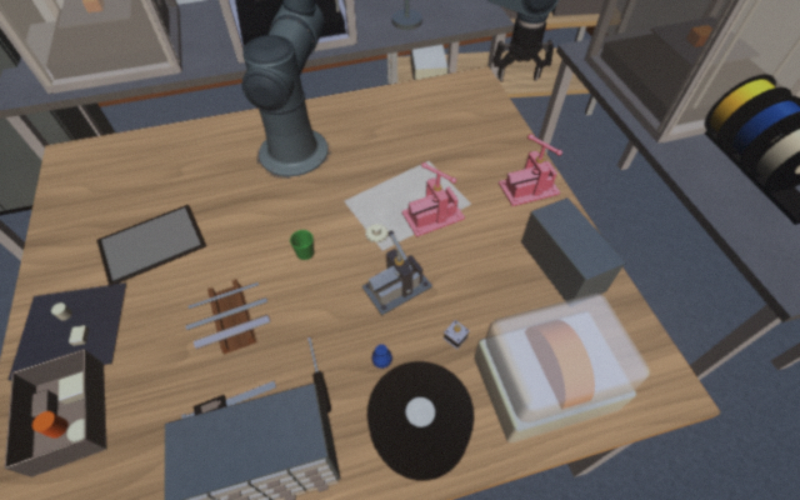

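View pics/t0.png

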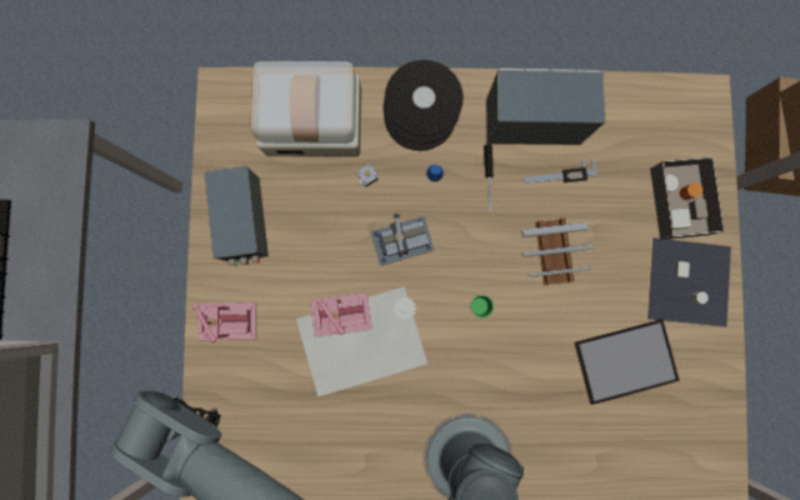

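Scene view (800×500): the fixture with its dark stirrup is at (397,275) and the rack at (230,315), with its three bars. Two pink look-alikes are at (435,205) and (530,180). Top view: fixture (402,240), rack (556,250), gear (403,307), stepper (367,175), vase (435,172). Next I'll enlarge both views of the rack and the fixture.

```bash
python3 - <<'E'
from h import *
import pickle
a=pickle.load(open('scene0.pkl','rb'))['img'];b=pickle.load(open('top0.pkl','rb'))['img']
def crop(i,u,v,w,h,s): return cv2.resize(i[v:v+h,u:u+w,::-1],None,fx=s,fy=s,interpolation=cv2.INTER_CUBIC)
# rack scene, fixture scene / rack top, fixture top ; each 66x50 *6 = 396x300
S=6;w,h=66,50
cs=[crop(a,147,222,w+0,h+13,S)[:378],crop(a,286,180,w,h+13,S)]
top=np.hstack(cs)
cs2=[crop(b,415,170,66,61,3.5),crop(b,290,165,66,61,3.5)]
cs2=[crop(b,411,172,w,63,S),crop(b,290,163,w,63,S)]
cv2.imwrite('pics/c1.png',top[:, :792]);cv2.imwrite('pics/c2.png',np.hstack(cs2))
E
```

```text
(no output)
```

View pics/c1.png

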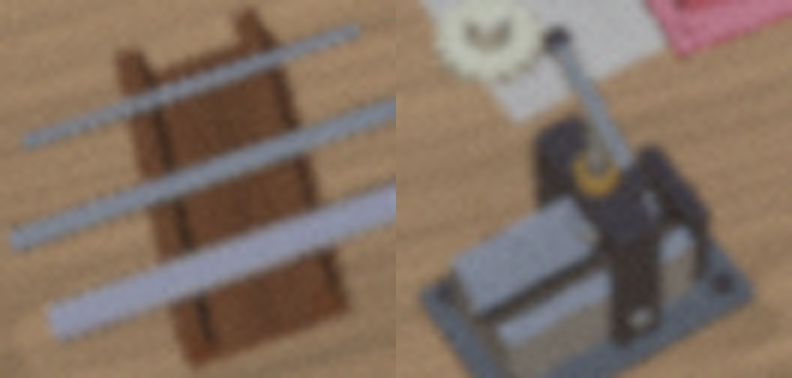

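View pics/c2.png

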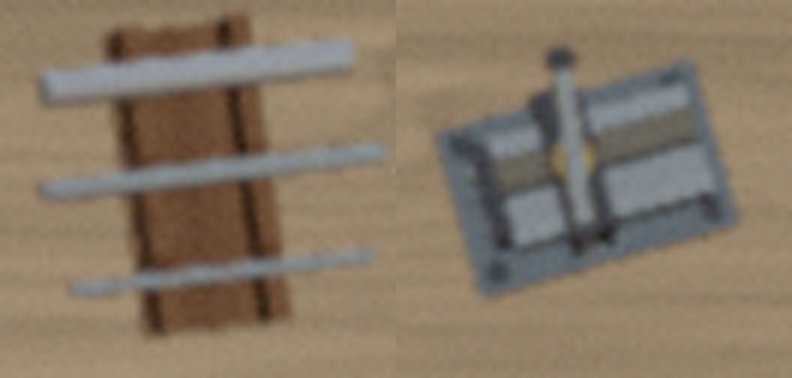

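Three bars are in the rack. In top-view full pixels they are thin ≈(448,217), mid ≈(446,200) and thick ≈(444,184). The thick one also shows widest in the scene crop, and its 25 to 30 px width against 18 and 12 fits 20/12/8 mm. That is the aluminium bar. The fixture is the grey one: its stop is on the world +y side, its open mouth on −y, and the cross bar lies nearly along x. Now I'll measure with masks.

```bash
cat > m.py <<'E'
from h import *
import pickle
np.set_printoptions(precision=4,suppress=True)
def avg(n,k=4):
    ds=[cap(n) for _ in range(k)]; d=ds[0]; d['avg']=np.mean([x['img'].astype(float) for x in ds],0); return d
def comps(d,roi,thr=-5,S=4):
    u,v,w,h=roi
    im=cv2.resize(d['avg'][v:v+h,u:u+w],None,fx=S,fy=S,interpolation=cv2.INTER_CUBIC)
    m=((im[:,:,2]-im[:,:,0])>thr).astype(np.uint8)
    cs,_=cv2.findContours(m,cv2.RETR_EXTERNAL,cv2.CHAIN_APPROX_NONE)
    cs=sorted([c for c in cs if cv2.contourArea(c)>60*S],key=cv2.contourArea)[::-1]
    return [(c.reshape(-1,2)+.5)/S-.5+[u,v] for c in cs]
def axis(c):
    (cx,cy),(w,h),a=cv2.minAreaRect(c.astype(np.float32)); a=np.deg2rad(a)
    e=np.array([np.cos(a),np.sin(a)])*w/2 if w>h else np.array([-np.sin(a),np.cos(a)])*h/2
    if e[0]<0:e=-e
    return np.array([[cx,cy]-e,[cx,cy]+e]),min(w,h)
E
python3 - <<'E'
from m import *
a=avg('scene');b=avg('top');pickle.dump((a,b),open('ab.pkl','wb'))
A=[axis(c) for c in comps(a,(144,222,75,63))];B=[axis(c) for c in comps(b,(411,172,66,63))]
for x in A:print('s',x[0].ravel(),x[1])
for x in B:print('t',x[0].ravel(),x[1])
# scene left end = -? both: pair by nearest after onz
for x in A:print('s on .035',onz(a,x[0],.035)[:,:2].ravel())
for x in B:print('t on .035',onz(b,x[0],.035)[:,:2].ravel())
for n,d,roi in(('s',a,(286,180,66,70)),('t',b,(290,163,66,63))):
    for c in comps(d,roi)[:4]:
        h=cv2.convexHull(c.astype(np.float32)); p=cv2.approxPolyDP(h,1.2,True).reshape(-1,2)
        print(n,len(c),cv2.contourArea(c.astype(np.float32)));print(np.c_[p,onz(d,p,.01)[:,:2]])
E
```

```text
s [155.16   275.7217 214.6988 254.1389] 6.152015686035156
s [148.6603 261.9743 212.7287 239.2131] 3.7010135650634766
s [150.8357 245.2591 205.7197 226.6544] 2.5321977138519287
t [417.8027 185.122  468.9791 180.209 ] 4.698399543762207
t [418.0612 203.0583 474.1936 196.7335] 3.1210949420928955
t [423.1128 219.7751 472.1177 213.815 ] 2.978055477142334
s on .035 [ 0.6043 -0.3096  0.5824 -0.1402]
s on .035 [ 0.555  -0.3263  0.5304 -0.1399]
s on .035 [ 0.5003 -0.3188  0.48   -0.1554]
t on .035 [ 0.5882 -0.1402  0.6062 -0.31  ]
t on .035 [ 0.5294 -0.1402  0.5517 -0.3259]
t on .035 [ 0.4751 -0.1561  0.4956 -0.3176]
s 840 703.625
[[325.875  179.625    0.3862   0.2558]
 [329.375  185.875    0.4153   0.2595]
 [335.875  216.125    0.538    0.2443]
 [298.375  231.875    0.5616   0.1152]
 [295.125  223.625    0.5295   0.1127]
 [305.625  179.625    0.3669   0.1894]]
s 560 365.375
[[344.375  227.375    0.5855   0.2573]
 [343.625  229.625    0.5926   0.2525]
 [308.875  249.375    0.6298   0.1307]
 [303.625  249.375    0.6255   0.1155]
 [290.125  229.625    0.5466   0.0925]
 [292.875  227.125    0.5401   0.1028]
 [337.625  220.125    0.554    0.2451]]
s 182 106.5
[[321.625  224.375    0.5552   0.1921]
 [320.875  229.625    0.5731   0.1845]
 [305.125  237.375    0.5864   0.1304]
 [302.375  235.875    0.579    0.1236]
 [302.625  233.125    0.5696   0.1267]
 [319.125  224.125    0.5522   0.1848]]
s 89 35.21875
[[315.375  200.125    0.4593   0.1983]
 [317.125  202.875    0.4716   0.2009]
 [313.625  209.125    0.4922   0.1833]
 [309.875  203.125    0.4659   0.1778]]
t 587 1241.09375
[[338.375  173.125    0.6292   0.1188]
 [345.875  199.125    0.5427   0.0936]
 [303.875  211.125    0.5018   0.2317]
 [296.625  185.125    0.5878   0.2568]
 [316.375  171.125    0.6353   0.1919]]
```

```bash
python3 - <<'E'
from m import *
a,b=pickle.load(open('ab.pkl','rb'))
A=axis(comps(a,(144,222,75,63))[0])[0];B=axis(comps(b,(411,172,66,63))[0])[0]
print('bar ends tri',tri(a,A,b,B[::-1]))
print('ball,nut',tri(a,[[312.8,186.7],[319.7,209.2]],b,[[317.3,172.5],[319.8,189.7]]))
c=np.array([.6292,.1188]),np.array([.5427,.0936]),np.array([.5018,.2317]),np.array([.5878,.2568])
m=np.mean(c,0);yd=c[2]-c[1]+c[3]-c[0];yd/=np.linalg.norm(yd);xd=np.array([yd[1],-yd[0]])
print('plate centre',m,'yaw',np.degrees(np.arctan2(-yd[0],yd[1])))
s=m+.02*yd;print('screw guess',s)
# projection checks: block corners, t_bar etc. annotated crops of both
W=lambda x,y,z:[*(s+x*xd+y*yd),z]
P=[W(0,-75,0)]and[W(sx*.03,y,.055) for sx in(-1,1) for y in(-.075,.035)]+[W(0,0,.117),W(0,0,.165),W(0,-.045,.051),W(.048,-.095,.01),W(.048,.055,.01),W(-.048,-.095,.01),W(-.048,.055,.01)]+[W(x,y,.109) for x in(-.04,.04) for y in(-.013,.013)]
o=[]
for d,(u,v) in((a,(286,180)),(b,(290,163))):
    im=cv2.resize(d['avg'][v:v+70,u:u+66,::-1],None,fx=6,fy=6,interpolation=cv2.INTER_CUBIC).clip(0,255).astype(np.uint8).copy()
    for q in proj(d,P): cv2.circle(im,tuple(int(x) for x in np.round((q-[u,v]+.5)*6)),3,(0,0,255),1)
    o.append(im)
cv2.imwrite('pics/chk.png',np.hstack(o))
E
```

```text
bar ends tri [[ 0.6058 -0.309   0.0376  0.0003]
 [ 0.5872 -0.1387  0.043   0.0005]]
ball,nut [[0.5896 0.1729 0.2545 0.0268]
 [0.5621 0.1818 0.1079 0.0049]]
plate centre [0.5654 0.1752] yaw 16.59828764728845
screw guess [0.5597 0.1944]
```

View pics/chk.png

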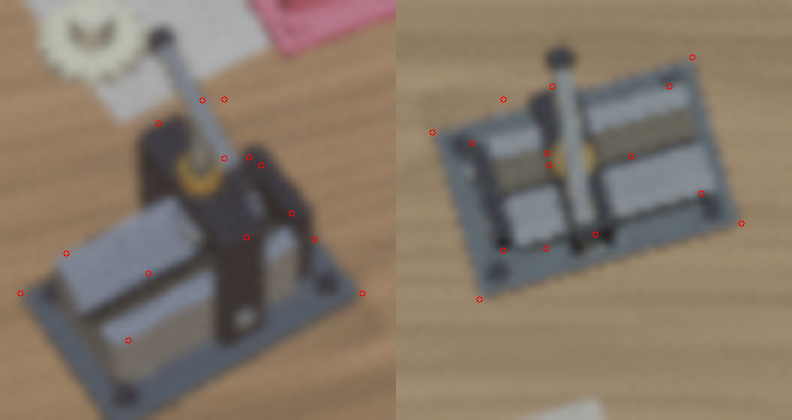

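Plate corners agree in both views. The screw sits about 7 mm from the plate centre, not 20 mm. The two views showed opposite ball ends, so I'll redo those with the right pairing.

```bash
python3 - <<'E'
from m import *
a,b=pickle.load(open('ab.pkl','rb'))
q=lambda x,y,u,v:[u+x/6-.5,v+y/6-.5]
sf=q(160,40,286,180);sn=q(234,160,286,180);tf=q(164+25,238,290,163);tn=q(164,57,290,163)
print('s far/near .165',onz(a,[sf,sn],.165));print('t far/near',onz(b,[tf,tn],.165))
print('tri far,near',tri(a,[sf,sn],b,[tf,tn]))
# stop plate: dark line bottoms/top; stirrup top corners (top view)
print('t groove line z.051',onz(b,[q(100,172,290,163),q(296,124,290,163)],.04))
print('t stirrup far-left corners .109',onz(b,[q(140,95,290,163),q(215,240,290,163)],.109))
print('t stop',onz(b,[q(70,140,290,163),q(105,245,290,163)],.06))
print('t block right edge .055',onz(b,[q(292,75,290,163),q(318,195,290,163)],.055))
print('nut',onz(b,[q(178,160,290,163)],.117),onz(a,[q(201,177,286,180)],.115))
E
```

```text
s far/near .165 [[0.5176 0.175  0.165 ]
 [0.5943 0.1893 0.165 ]]
t far/near [[0.5177 0.1753 0.165 ]
 [0.6078 0.1885 0.165 ]]
tri far,near [[0.5176 0.1751 0.165  0.0003]
 [0.605  0.1872 0.1808 0.0022]]
t groove line z.051 [[0.5645 0.2239 0.04  ]
 [0.5916 0.1182 0.04  ]]
t stirrup far-left corners .109 [[0.5967 0.2014 0.109 ]
 [0.5219 0.162  0.109 ]]
t stop [[0.5792 0.2394 0.06  ]
 [0.5232 0.2201 0.06  ]]
t block right edge .055 [[0.6161 0.121  0.055 ]
 [0.5514 0.1068 0.055 ]]
nut [[0.5621 0.1814 0.117 ]] [[0.5661 0.1812 0.115 ]]
```

Measured so far:
- **Bar:** middle (0.595,−0.225), yaw 6.6°.
- **Screw:** (0.563,0.182), fixture yaw about 16.5°.
- **Cross bar:** world angle about 8.3°, z 0.165.

These fit the text's heights and lengths. Next, turn the jaws and move over.

```bash
cat > go.py <<'E'
import sys;from h import *
def st():
    s=r.read_state();M=R.from_quat(s['orientation']).as_matrix();return s,s['eef_pos'],M
def to(x,y,z,A):
    s,p,M=st();a=np.radians(A);T=np.c_[[-np.sin(a),np.cos(a),0],[np.cos(a),np.sin(a),0],[0,0,-1]]
    print('shift mm(tool)',np.round(1e3*M.T@(np.array([x,y,z])-p),1),'turn deg',np.round(np.degrees(R.from_matrix(M.T@T).as_rotvec()),1),'A now',np.round(np.degrees(np.arctan2(M[1,1],M[0,1])),2),'pos',np.round(p,4),'F',np.round(s['force'],1),'Tq',np.round(s['torque'],3),'w',round(s['grip_width'],4),'t',round(s['clock'],2),'q6',round(s['joints'][5],2))
if __name__=='__main__': to(*map(float,sys.argv[1:5]))
E
python3 go.py .602 -.2846 .15 6.6
python3 -m jog '[[[0,0,0],[0,0,9.8],0.6],[[0,0,0],[0,0,9.8],0.6],[[0,0,0],[0,0,9.8],0.6],[[0,0,0],[0,0,9.8],0.6],[[0,0,0],[0,0,9.8],0.6],[[0,0,0],[0,0,9.8],0.6],[[0,0,0],[0,0,9.7],0.6],[[0,0,0],[0,0,0],0.6]]' 80
python3 go.py .602 -.2846 .15 6.6
```

```text
shift mm(tool) [-655.1 -769.7   89.3] turn deg [-0.  -0.  68.5] A now 75.06 pos [0.1676 0.628  0.2393] F [0.2 0.4 0.3] Tq [-0.041 -0.03  -0.013] w 0.085 t 0.5 q6 -0.17
clock: 1.5
eef_pos: [0.1676, 0.6281, 0.2393]
orientation: [0.665, 0.747, 0.0, -0.0]
force: [-0.4, 0.8, -0.3]
grip_width: 0.0513
shift mm(tool) [-956.9  325.4   89.3] turn deg [ 0.  -0.   0.1] A now 6.67 pos [0.1676 0.6281 0.2393] F [-0.4  0.8 -0.3] Tq [ 0.003 -0.004 -0.053] w 0.0513 t 1.5 q6 1.02
```

```bash

python3 -m jog '[[[-0.057,0.019,0],[0,0,0],0.55],[[-0.057,0.019,0],[0,0,0],0.55],[[-0.057,0.019,0],[0,0,0],0.55],[[-0.057,0.019,0],[0,0,0],0.55],[[-0.057,0.019,0],[0,0,0],0.55],[[-0.057,0.019,0],[0,0,0],0.55],[[-0.057,0.019,0],[0,0,0],0.55],[[-0.057,0.019,0],[0,0,0],0.55]]'
python3 -m jog '[[[-0.057,0.019,0],[0,0,0],0.5],[[-0.057,0.019,0],[0,0,0],0.5],[[-0.057,0.019,0],[0,0,0],0.5],[[-0.057,0.019,0],[0,0,0],0.5],[[-0.057,0.019,0],[0,0,0],0.5],[[-0.057,0.019,0],[0,0,0],0.5],[[-0.057,0.019,0],[0,0,0],0.5],[[0,0,0],[0,0,0],0.5]]'
python3 go.py .602 -.2846 .1 6.6
```

```text
clock: 2.5
eef_pos: [0.3712, 0.1906, 0.2397]
orientation: [0.664, 0.748, 0.001, 0.0]
force: [-0.1, 0.9, -0.0]
grip_width: 0.0469
clock: 3.5
eef_pos: [0.5491, -0.1923, 0.2389]
orientation: [0.666, 0.746, -0.0, -0.0]
force: [-1.1, 1.0, 0.2]
grip_width: 0.0426
shift mm(tool) [-97.7  42.2 138.9] turn deg [-0.   0.  -0.1] A now 6.48 pos [ 0.5491 -0.1923  0.2389] F [-1.1  1.   0.2] Tq [-0.042  0.01   0.075] w 0.0426 t 3.5 q6 -0.64
```

```bash

python3 -m jog '[[[-0.05,0.021,0],[0,0,0],0.5],[[-0.048,0.021,0],[0,0,0],0.5],[[0,0,0.04],[0,0,0],0.5],[[0,0,0.04],[0,0,0],0.5],[[0,0,0.04],[0,0,0],0.5],[[0,0,0.02],[0,0,0],0.5],[[0,0,0],[0,0,0],0.5],[[0,0,0],[0,0,0],0.5]]'
python3 go.py .602 -.2846 .024 6.6
python3 - <<'E'
from m import *
a=avg('scene',2);b=avg('top',1)
f=lambda i,u,v:cv2.resize(i[v:v+70,u:u+66,::-1],None,fx=6,fy=6,interpolation=cv2.INTER_CUBIC)
cv2.imwrite('pics/g.png',np.hstack([f(a['img'],140,215),f(b['img'],415,160)]))
E
```

```text
clock: 4.5
eef_pos: [0.6024, -0.2819, 0.1015]
orientation: [0.665, 0.747, 0.0, 0.002]
force: [-0.5, -0.0, 0.0]
grip_width: 0.0427
shift mm(tool) [-2.4 -0.9 77.5] turn deg [0.1 0.1 0. ] A now 6.6 pos [ 0.6024 -0.2819  0.1015] F [-0.5 -0.   0. ] Tq [-0.017  0.016 -0.012] w 0.0427 t 4.5 q6 -0.72
```

View pics/g.png

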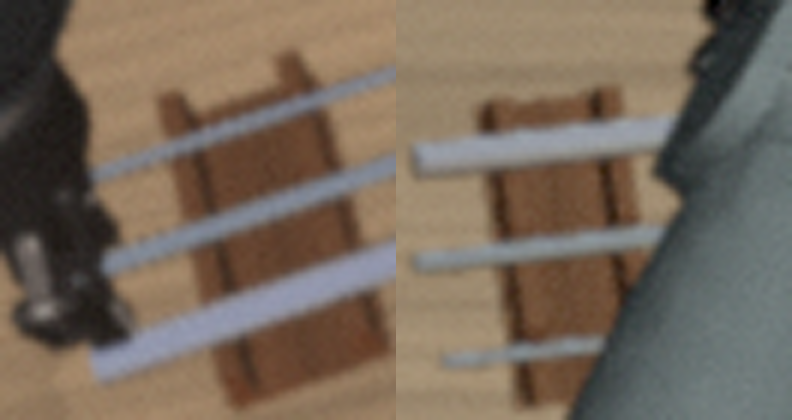

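The open gripper is above the −y end of the thick bar, clear of the others (scene crop, finger ≈(115,330), bar end ≈(100,365)). Now descend and grip.

```bash

python3 -m jog '[[[-0.0024,-0.0009,0.02],[0,0,0],0.5],[[0,0,0.02],[0,0,0],0.5],[[0,0,0.02],[0,0,0],0.5],[[0,0,0.017],[0,0,0],0.5],[[0,0,0],[0,0,0],0.5],[[0,0,0],[0,0,0],0.5],[[0,0,0],[0,0,0],0],[[0,0,0],[0,0,0],0]]' 80
python3 -m jog '[[[0,0,0],[0,0,0],0],[[0,0,0],[0,0,0],0],[[0,0,0],[0,0,0],0],[[0,0,0],[0,0,0],0],[[0,0,-0.015],[0,0,0],0],[[0,0,-0.03],[0,0,0],0],[[0,0,-0.03],[0,0,0],0],[[0,0,0],[0,0,0],0]]' 80
python3 go.py .630 -.0432 .11 16.5
```

```text
clock: 5.65
eef_pos: [0.6013, -0.2843, 0.0235]
orientation: [0.665, 0.746, 0.0, 0.001]
force: [-0.6, -0.7, 1.8]
grip_width: 0.0179
clock: 6.65
eef_pos: [0.602, -0.2848, 0.1001]
orientation: [0.665, 0.746, 0.0, 0.003]
force: [-0.3, 0.2, -1.2]
grip_width: 0.018
shift mm(tool) [236.7  55.4 -10.5] turn deg [ 0.2  0.2 -9.9] A now 6.56 pos [ 0.602  -0.2848  0.1001] F [-0.3  0.2 -1.2] Tq [-0.075 -0.056 -0.044] w 0.018 t 6.65 q6 -0.73
```

```bash

python3 -m jog '[[[0.04,0.009,0],[0,0,0],0],[[0.04,0.009,0],[0,0,0],0],[[0.04,0.009,0],[0,0,0],0],[[0.04,0.009,0],[0,0,0],0],[[0.04,0.009,0],[0,0,0],0],[[0.036,0.009,0],[0,0,-5],0],[[0,0,0],[0,0,-4.9],0],[[0,0,0],[0,0,0],0]]'
python3 - <<'E'
from m import *
import go; go.to(.630,-.0432,.06,16.5)
a=avg('scene');b=avg('top');pickle.dump((a,b),open('ab2.pkl','wb'))
ro=[(265,205,60,60),(325,160,66,45)]
f=lambda i,u,v:cv2.resize(i[v:v+80,u:u+80,::-1],None,fx=4.9,fy=4.9,interpolation=cv2.INTER_CUBIC)
cv2.imwrite('pics/p.png',np.hstack([f(a['img'],265,190),f(b['img'],310,140)]))
E
```

```text
clock: 7.65
eef_pos: [0.6261, -0.0425, 0.0954]
orientation: [0.599, 0.801, -0.001, -0.001]
force: [-0.2, -0.8, -2.2]
grip_width: 0.0177
shift mm(tool) [-1.8  3.6 35.4] turn deg [-0.2 -0.1 -0.1] A now 16.45 pos [ 0.6261 -0.0425  0.0954] F [-0.2 -0.8 -2.2] Tq [-0.116 -0.08   0.047] w 0.0177 t 7.65 q6 -0.54
```

View pics/p.png

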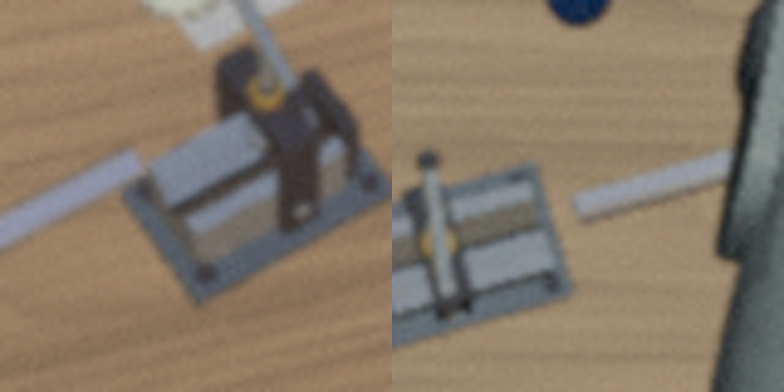

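The bar is held with its free end near the mouth (scene crop (137,163), top crop (580,206)), ahead of the groove. I'll measure the tip and the tilt.

```bash
python3 - <<'E'
from m import *
a,b=pickle.load(open('ab2.pkl','rb'))
cs=comps(a,(240,205,54,45));ct=comps(b,(340,165,32,22))
pa,w=axis(cs[0]);pb,wb=axis(ct[0]);print(pa,w,pb,wb)
sa=pa[1];sb=pb[0]
t=tri(a,[sa],b,[sb]);print('tip tri',t)
Pt=np.array([.6261,-.0425,.1064]);print('onz top tip',onz(b,[sb],t[0,2]),'dist to grasp',np.linalg.norm(t[0,:3]-Pt),'tilt deg',np.degrees(np.arcsin((t[0,2]-Pt[2])/.145)))
l=onz(b,pb,Pt[2]);e=l[0]-l[1];print('yaw top',np.degrees(np.arctan2(-e[0],e[1])))
l=onz(a,pa,Pt[2]);e=l[1]-l[0];print('yaw scene',np.degrees(np.arctan2(-e[0],e[1])))
S=np.array([.563,.182]);y=np.radians(16.5);yd=np.array([-np.sin(y),np.cos(y)]);xd=np.array([yd[1],-yd[0]])
d=t[0,:2]-S;print('tip fixture x,y',d@xd,d@yd);d=Pt[:2]-S;print('grip fixture',d@xd,d@yd)
# groove centre line in top view: dark groove band edges
for y0 in(-.06,-.04):
    P=[[*(S+x*xd+y0*yd),.055] for x in np.arange(-.034,.0345,.002)]
    q=proj(b,P).astype(np.float32);im=b['avg'].astype(np.float32)
    v=cv2.remap(im,q[:,0],q[:,1],cv2.INTER_LINEAR).reshape(-1,3);print(y0,np.c_[np.arange(-34,35,2),v[:,2]].astype(int).tolist())
E
```

```text
[[252.3941 247.567 ]
 [294.7129 225.7161]] 13.715812683105469 [[346.8891 181.4245]
 [371.8514 174.2925]] 4.223836898803711
tip tri [[0.5902 0.0984 0.0972 0.0066]]
onz top tip [[0.5896 0.0952 0.0972]] dist to grasp 0.14570105639125824 tilt deg -3.6485714336384865
yaw top 16.57385765226174
yaw scene 15.834135403064233
tip fixture x,y 0.002374210629693157 -0.08787701354589594
grip fixture -0.003259919615847616 -0.23317639872872686
-0.06 [[-34, 82], [-32, 91], [-30, 111], [-28, 132], [-26, 146], [-24, 150], [-22, 151], [-20, 150], [-18, 149], [-16, 148], [-14, 148], [-12, 148], [-10, 148], [-8, 144], [-6, 137], [-4, 118], [-2, 99], [0, 84], [2, 84], [4, 88], [6, 92], [8, 94], [10, 94], [12, 93], [14, 93], [16, 106], [18, 122], [20, 139], [22, 147], [24, 151], [26, 147], [28, 138], [30, 120], [32, 105], [34, 94]]
-0.04 [[-34, 89], [-32, 92], [-30, 107], [-28, 132], [-26, 143], [-24, 149], [-22, 148], [-20, 146], [-18, 145], [-16, 145], [-14, 146], [-12, 146], [-10, 145], [-8, 143], [-6, 133], [-4, 118], [-2, 98], [0, 86], [2, 88], [4, 91], [6, 92], [8, 93], [10, 93], [12, 91], [14, 98], [16, 108], [18, 127], [20, 143], [22, 149], [24, 150], [26, 148], [28, 141], [30, 131], [32, 120], [34, 114]]
```

```bash
python3 - <<'E'
from m import *
a,b=pickle.load(open('ab2.pkl','rb'))
c=comps(a,(250,205,38,45))
for k in c: print(axis(k))
pa,w=axis(c[0]);d=(pa[1]-pa[0])/np.linalg.norm(pa[1]-pa[0])
pb,_=axis(comps(b,(340,165,32,22))[0])
# intersect the plane (camera a centre, bar axis line) with top rays along the bar axis
o,v=ray(a,pa);n=np.cross(v[0],v[1])
o2,v2=ray(b,np.linspace(pb[0],pb[1],3));X=o2+v2*(((o-o2)@n)/(v2@n))[:,None];print(X)
e=X[0]-X[-1];print('tilt',np.degrees(np.arcsin(e[2]/np.linalg.norm(e))),'yaw',np.degrees(np.arctan2(-e[0],e[1])))
print('scene tip expected at',proj(a,X[:1]))
G=np.array([.6261,-.0425,.1064]);print('tilt from grip',np.degrees(np.arctan2(X[0,2]-G[2],np.linalg.norm((X[0]-G)[:2]))))
E
```

```text
(array([[250.5936, 244.0794],
       [288.5903, 224.4811]]), 5.868045806884766)
(array([[253.   , 204.625],
       [253.   , 215.125]]), 6.75)
[[0.5877 0.0959 0.1113]
 [0.5991 0.0574 0.1119]
 [0.6105 0.0187 0.1124]]
tilt -0.8043614719161499 yaw 16.4798120399182
scene tip expected at [[292.2014 222.6186]]
tilt from grip 1.957916361724165
```

The bar is level to about 1°, and its yaw of 16.5° matches the groove. Shift +2.5 mm across, lower, enter the mouth, and feel for the groove before going under the pad.

```bash

python3 -m jog '[[[0,0.0025,0.02],[0,0,0],0],[[0,0,0.02],[0,0,0],0],[[0,0,0.012],[0,0,0],0],[[0,0,0],[0,0,0],0],[[0.01,0,0],[0,0,0],0],[[0.02,0,0],[0,0,0],0],[[0.02,0,0],[0,0,0],0],[[0,0,0],[0,0,0],0]]'
python3 go.py .61 0 .0435 16.5
python3 -m jog '[[[0,0,0],[0,0,0],0],[[0,0,0.001],[0,0,0],0],[[0,0,0],[0,0,0],0],[[0,0,0.001],[0,0,0],0],[[0,0,0],[0,0,0],0],[[0,0,0.001],[0,0,0],0],[[0,0,0],[0,0,0],0],[[0,0,0],[0,0,0],0]]'
python3 go.py .61 0 .0395 16.5
```

```text
clock: 9.05
eef_pos: [0.6148, 0.0076, 0.0454]
orientation: [0.597, 0.802, -0.0, -0.0]
force: [-0.5, -0.0, -1.2]
grip_width: 0.0179
shift mm(tool) [-5.9 -6.8  1.9] turn deg [-0.  -0.   0.1] A now 16.62 pos [0.6148 0.0076 0.0454] F [-0.5 -0.  -1.2] Tq [-0.105  0.013  0.031] w 0.0179 t 9.05 q6 -0.46
clock: 10.05
eef_pos: [0.6156, 0.0054, 0.0423]
orientation: [0.599, 0.801, -0.0, -0.0]
force: [0.2, -0.3, -1.3]
grip_width: 0.018
shift mm(tool) [-3.6 -6.9  2.8] turn deg [-0. -0. -0.] A now 16.46 pos [0.6156 0.0054 0.0423] F [ 0.2 -0.3 -1.3] Tq [-0.161 -0.028 -0.02 ] w 0.018 t 10.05 q6 -0.46
```

```bash

python3 -m jog '[[[0,0,0.001],[0,0,0],0],[[0,0,0],[0,0,0],0],[[0,0,0],[0,0,0],0],[[0,0,0.001],[0,0,0],0],[[0,0,0],[0,0,0],0],[[0,0,0],[0,0,0],0],[[0,0,0],[0,0,0],0],[[0,0,0],[0,0,0],0]]'
python3 go.py .61 0 .0395 16.5
python3 -m jog '[[[0,0,0.001],[0,0,0],0],[[0,0,0],[0,0,0],0],[[0,0,0],[0,0,0],0],[[0,0,0.001],[0,0,0],0],[[0,0,0],[0,0,0],0],[[0,0,0],[0,0,0],0],[[0,0,0],[0,0,0],0],[[0,0,0],[0,0,0],0]]'
python3 go.py .61 0 .0395 16.5
```

```text
clock: 11.05
eef_pos: [0.6157, 0.0054, 0.0404]
orientation: [0.599, 0.801, 0.0, 0.0]
force: [0.3, -0.5, 1.2]
grip_width: 0.0176
shift mm(tool) [-3.6 -7.   0.9] turn deg [ 0.  0. -0.] A now 16.45 pos [0.6157 0.0054 0.0404] F [ 0.3 -0.5  1.2] Tq [-0.043 -0.086 -0.102] w 0.0176 t 11.05 q6 -0.46
clock: 12.05
eef_pos: [0.6157, 0.0054, 0.0384]
orientation: [0.599, 0.801, 0.0, 0.0]
force: [1.4, -0.7, 0.7]
grip_width: 0.0177
shift mm(tool) [-3.5 -7.  -1.1] turn deg [ 0.  0. -0.] A now 16.45 pos [0.6157 0.0054 0.0384] F [ 1.4 -0.7  0.7] Tq [ 0.025 -0.118 -0.133] w 0.0177 t 12.05 q6 -0.46
```

Light contact on the groove at TCP z≈0.0395–0.040, which matches the seat height. Raise 1 mm and slide in.

```bash

python3 -m jog '[[[0,0,-0.0015],[0,0,0],0],[[0.01,0,0],[0,0,0],0],[[0.01,0,0],[0,0,0],0],[[0.01,0,0],[0,0,0],0],[[0.01,0,0],[0,0,0],0],[[0,0,0],[0,0,0],0],[[0,0,0],[0,0,0],0],[[0,0,0],[0,0,0],0]]'
python3 go.py .593 .0814 .0395 16.5
python3 -m jog '[[[0.01,0,0],[0,0,0],0],[[0.01,0,0],[0,0,0],0],[[0.006,0,0],[0,0,0],0],[[0.003,0,0],[0,0,0],0],[[0,0,0],[0,0,0],0],[[0,0,0],[0,0,0],0],[[0,0,0],[0,0,0],0],[[0,0,0],[0,0,0],0]]'
python3 go.py .593 .0814 .0395 16.5
```

```text
clock: 13.05
eef_pos: [0.6042, 0.0437, 0.0397]
orientation: [0.599, 0.801, -0.0, -0.0]
force: [0.8, 2.0, -0.4]
grip_width: 0.0176
shift mm(tool) [39.4 -0.1  0.2] turn deg [-0.  -0.  -0.1] A now 16.44 pos [0.6042 0.0437 0.0397] F [ 0.8  2.  -0.4] Tq [ 0.147 -0.114 -0.152] w 0.0176 t 13.05 q6 -0.4
clock: 14.05
eef_pos: [0.596, 0.0715, 0.0397]
orientation: [0.599, 0.801, 0.0, -0.0]
force: [0.3, 1.5, -1.1]
grip_width: 0.0176
shift mm(tool) [10.4 -0.1  0.2] turn deg [-0.  -0.  -0.1] A now 16.44 pos [0.596  0.0715 0.0397] F [ 0.3  1.5 -1.1] Tq [ 0.125 -0.115 -0.09 ] w 0.0176 t 14.05 q6 -0.36
```

Sliding freely. Now press on slowly for the stop.

```bash

python3 -m jog '[[[0.003,0,0],[0,0,0],0],[[0.002,0,0],[0,0,0],0],[[0.002,0,0],[0,0,0],0],[[0,0,0],[0,0,0],0],[[0,0,0],[0,0,0],0],[[0,0,0],[0,0,0],0],[[0,0,0],[0,0,0],0],[[0,0,0],[0,0,0],0]]'
python3 go.py .593 .0814 .0395 16.5
python3 -m jog '[[[0.001,0,0],[0,0,0],0],[[0.001,0,0],[0,0,0],0],[[0.001,0,0],[0,0,0],0],[[0,0,0],[0,0,0],0],[[0,0,0],[0,0,0],0],[[0,0,0],[0,0,0],0],[[0,0,0],[0,0,0],0],[[0,0,0],[0,0,0],0]]'
python3 go.py .593 .0814 .0395 16.5
```

```text
clock: 15.05
eef_pos: [0.594, 0.0783, 0.0398]
orientation: [0.599, 0.801, 0.0, -0.0]
force: [1.3, 1.1, -0.4]
grip_width: 0.0178
shift mm(tool) [ 3.3 -0.1  0.3] turn deg [-0. -0. -0.] A now 16.46 pos [0.594  0.0783 0.0398] F [ 1.3  1.1 -0.4] Tq [ 0.12  -0.11  -0.109] w 0.0178 t 15.05 q6 -0.35
clock: 16.05
eef_pos: [0.5933, 0.0809, 0.0398]
orientation: [0.599, 0.801, -0.0, 0.0]
force: [2.1, -4.3, -1.0]
grip_width: 0.0178
shift mm(tool) [ 0.5 -0.2  0.3] turn deg [ 0.  0. -0.] A now 16.46 pos [0.5933 0.0809 0.0398] F [ 2.1 -4.3 -1. ] Tq [-0.597 -0.229 -0.015] w 0.0178 t 16.05 q6 -0.34
```

```bash

python3 -m jog '[[[0.001,0,0],[0,0,0],0],[[0.001,0,0.0005],[0,0,0],0],[[0,0,0],[0,0,0],0],[[0,0,0],[0,0,0],0],[[0,0,0],[0,0,0],0],[[0,0,0],[0,0,0],0],[[0,0,0],[0,0,0],0],[[0,0,0],[0,0,0],0]]'
python3 go.py .593 .0814 .0395 16.5
python3 -m jog '[[[0,0,0],[0,0,0],0.45],[[0,0,0],[0,0,0],0.45],[[0,0,0],[0,0,0],0.45],[[0,0,0],[0,0,0],0.45],[[0,0,0],[0,0,0],0.45],[[0,0,0],[0,0,0],0.45],[[0,0,0],[0,0,0],0.45],[[0,0,0],[0,0,0],0.45]]'
python3 go.py .593 .0814 .0395 16.5
```

```text
clock: 17.05
eef_pos: [0.5935, 0.0812, 0.0399]
orientation: [0.598, 0.801, -0.001, 0.002]
force: [1.7, -10.6, 1.0]
grip_width: 0.0178
shift mm(tool) [ 0.3 -0.5  0.4] turn deg [0.  0.2 0. ] A now 16.5 pos [0.5935 0.0812 0.0399] F [  1.7 -10.6   1. ] Tq [-1.595 -0.323  0.062] w 0.0178 t 17.05 q6 -0.34
clock: 18.05
eef_pos: [0.5926, 0.0831, 0.0393]
orientation: [0.599, 0.801, -0.0, -0.0]
force: [0.1, 0.7, 0.5]
grip_width: 0.0387
shift mm(tool) [-1.7 -0.1 -0.2] turn deg [-0. -0. -0.] A now 16.46 pos [0.5926 0.0831 0.0393] F [0.1 0.7 0.5] Tq [-0.001  0.045 -0.046] w 0.0387 t 18.05 q6 -0.34
```

Firmly on the stop (≈10 N against it, at the expected place), released with no residual force. Rise, turn the jaws across the handle, and look again before the handle grasp.

```bash

python3 -m jog '[[[0,0,-0.05],[0,0,0],0.45],[[0,0,-0.05],[0,0,-8],0.45],[[0,0,-0.05],[0,0,-10.5],0.45],[[0,0,-0.03],[0,0,-10.5],0.45],[[0,0,0],[0,0,-10.5],0.45],[[0,0,0],[0,0,-10.5],0.45],[[0,0,0],[0,0,-10.5],0.45],[[0,0,0],[0,0,-10.5],0.45]]'
python3 - <<'E'
from m import *
import go; go.to(.5627,.182,.215,98.3)
a=avg('scene');b=avg('top');pickle.dump((a,b),open('ab3.pkl','wb'))
f=lambda i,u,v:cv2.resize(i[v:v+80,u:u+80,::-1],None,fx=4.9,fy=4.9,interpolation=cv2.INTER_CUBIC)
cv2.imwrite('pics/q.png',np.hstack([f(a['img'],265,175),f(b['img'],290,150)]))
E
```

```text
clock: 19.05
eef_pos: [0.5925, 0.0831, 0.2192]
orientation: [0.019, 1.0, 0.0, -0.0]
force: [0.7, -0.4, -0.1]
grip_width: 0.0381
shift mm(tool) [33.6 97.7  4.3] turn deg [  0.   -0.  -10.5] A now 87.8 pos [0.5925 0.0831 0.2192] F [ 0.7 -0.4 -0.1] Tq [ 0.038 -0.022  0.053] w 0.0381 t 19.05 q6 -1.58
```

View pics/q.png

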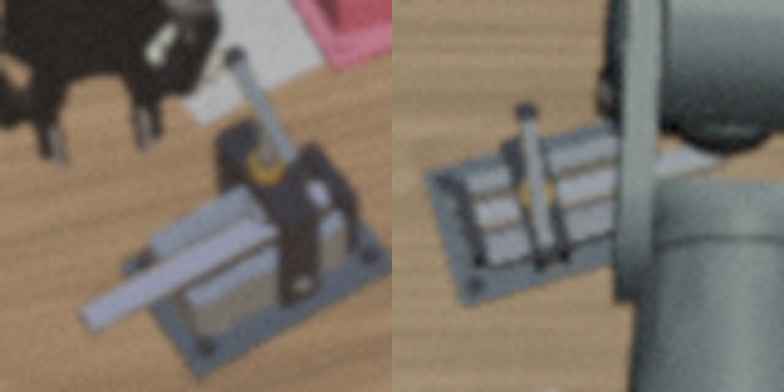

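The bar lies in the groove under the stirrup, running up to the stop (top crop ≈(478,212)), with its outer end at scene crop (90,318). Cross bar unchanged. Go to the handle.

```bash

python3 -m jog '[[[0,0,0],[0,0,-10.5],0.45],[[0.004,0.0255,0],[0,0,0],0.45],[[0.004,0.0255,0],[0,0,0],0.45],[[0.004,0.0255,0],[0,0,0],0.45],[[0.0032,0.0257,0],[0,0,0],0.45],[[0,0,0],[0,0,0],0.45],[[0,0,0],[0,0,0],0.45],[[0,0,0],[0,0,0],0.45]]'
python3 go.py .5627 .182 .154 98.3
```

```text
clock: 20.45
eef_pos: [0.5638, 0.1814, 0.2193]
orientation: [-0.069, 0.998, -0.0, 0.0]
force: [0.4, -0.4, -0.1]
grip_width: 0.0382
shift mm(tool) [ 1.   0.8 65.3] turn deg [-0.   0.  -0.4] A now 97.88 pos [0.5638 0.1814 0.2193] F [ 0.4 -0.4 -0.1] Tq [ 0.015 -0.013 -0.001] w 0.0382 t 20.45 q6 -1.59
```

```bash

python3 -m jog '[[[0.001,0.0008,0.02],[0,0,-0.4],0.45],[[0,0,0.02],[0,0,0],0.45],[[0,0,0.015],[0,0,0],0.45],[[0,0,0.01],[0,0,0],0.45],[[0,0,0],[0,0,0],0.45],[[0,0,0],[0,0,0],0.45],[[0,0,0],[0,0,0],0.45],[[0,0,0],[0,0,0],0.45]]'
python3 go.py .5627 .182 .154 98.3
python3 -m jog '[[[0,0,0],[0,0,0],0],[[0,0,0],[0,0,0],0],[[0,0,0],[0,0,0],0],[[0,0,0],[0,0,0],0],[[0,0,0],[0,0,0],0],[[0,0,0],[0,0,0],0],[[0,0,0],[0,0,0],0],[[0,0,0],[0,0,0],0]]' 60
python3 go.py .5627 .182 .154 98.3
```

```text
clock: 21.45
eef_pos: [0.5627, 0.1829, 0.1549]
orientation: [-0.073, 0.997, 0.0, 0.001]
force: [0.5, 0.8, -0.5]
grip_width: 0.0383
shift mm(tool) [ 0.1 -0.9  0.9] turn deg [0.  0.1 0.1] A now 98.36 pos [0.5627 0.1829 0.1549] F [ 0.5  0.8 -0.5] Tq [-0.027  0.027  0.006] w 0.0383 t 21.45 q6 -1.59
clock: 22.45
eef_pos: [0.5625, 0.1827, 0.1546]
orientation: [-0.073, 0.997, -0.0, 0.0]
force: [-0.6, -3.5, 4.4]
grip_width: 0.0085
shift mm(tool) [-0.1 -0.7  0.6] turn deg [-0.   0.   0.1] A now 98.36 pos [0.5625 0.1827 0.1546] F [-0.6 -3.5  4.4] Tq [-0.684  0.197  0.018] w 0.0085 t 22.45 q6 -1.59
```

```bash
cat > tq.py <<'E'
from h import *
import sys
L=[]
for i in range(int(sys.argv[1]) if len(sys.argv)>1 else 6):
    if i: imaging.capture('top')
    s=r.read_state();L.append(np.r_[s['torque'],s['force']])
L=np.array(L);M=R.from_quat(s['orientation']).as_matrix()
print('Tz mean %.3f sd %.3f'%(L[:,2].mean(),L[:,2].std()),'F',np.round(L[:,3:].mean(0),1),'Txy',np.round(L[:,:2].mean(0),2),'A %.2f'%np.degrees(np.arctan2(M[1,1],M[0,1])),'pos',np.round(s['eef_pos'],4),'q6 %.2f t %.2f w %.4f'%(s['joints'][5],s['clock'],s['grip_width']))
E
python3 tq.py
python3 -m jog '[[[0,-0.0005,0.0001],[0,0,3],0],[[0,0,0.0001],[0,0,3],0],[[0,0,0.0001],[0,0,3],0],[[0,0,0.0001],[0,0,3],0],[[0,0,0.0001],[0,0,3],0],[[0,0,0.0001],[0,0,3],0],[[0,0,0.0001],[0,0,3],0],[[0,0,0.0001],[0,0,3],0]]' >/dev/null
python3 tq.py
```

```text
Tz mean -0.014 sd 0.027 F [-1.1 -4.   5. ] Txy [-0.73  0.17] A 98.36 pos [0.5625 0.1827 0.1546] q6 -1.59 t 22.70 w 0.0085
Tz mean 0.077 sd 0.061 F [-1.  -2.3  5.2] Txy [-0.41  0.18] A 74.37 pos [0.5626 0.1827 0.1538] q6 -1.18 t 23.95 w 0.0083
```

```bash
sed -i "s/L.append(np.r_\[s\['torque'\],s\['force'\]\])/L.append(np.r_[s['torque'],s['force'],s['tau'][5]])/; s/L\[:,3:\]/L[:,3:6]/" tq.py; echo "print('Tz',np.round(L[:,2],3),'tau6',np.round(L[:,6],3))" >> tq.py
python3 -m jog '[[[0,0,0.0001],[0,0,3],0],[[0,0,0.0001],[0,0,3],0],[[0,0,0.0001],[0,0,3],0],[[0,0,0.0001],[0,0,3],0],[[0,0,0.0001],[0,0,3],0],[[0,0,0.0001],[0,0,3],0],[[0,0,0.0001],[0,0,3],0],[[0,0,0.0001],[0,0,3],0]]' >/dev/null
python3 tq.py 4
```

```text
Tz mean 0.082 sd 0.073 F [-0.7 -1.8  5.1] Txy [-0.28  0.15] A 50.41 pos [0.5626 0.1828 0.153 ] q6 -0.76 t 25.10 w 0.0081
Tz [0.208 0.052 0.036 0.032] tau6 [-0.161  0.193  0.202  0.064]
```

```bash

python3 -m jog '[[[0,0,0.0001],[0,0,4],0],[[0,0,0.0001],[0,0,4],0],[[0,0,0.0001],[0,0,4],0],[[0,0,0.0002],[0,0,4],0],[[0,0,0.0001],[0,0,4],0],[[0,0,0.0002],[0,0,4],0],[[0,0,0.0001],[0,0,3],0],[[0,0,0.0001],[0,0,3],0]]' >/dev/null
python3 tq.py 1
python3 -m jog '[[[0,0,0.0001],[0,0,3],0],[[0,0,0.0001],[0,0,3],0],[[0,0,0.0001],[0,0,3],0],[[0,0,0.0001],[0,0,3],0],[[0,0,0.0001],[0,0,3],0],[[0,0,0.0001],[0,0,3],0],[[0,0,0.0001],[0,0,3],0],[[0,0,0.0001],[0,0,3],0]]' >/dev/null
python3 tq.py 1
```

```text
Tz mean 0.228 sd 0.000 F [-0.1 -1.4  4. ] Txy [-0.21  0.01] A 20.34 pos [0.5628 0.1829 0.152 ] q6 -0.23 t 26.10 w 0.0081
Tz [0.228] tau6 [-0.16]
Tz mean 0.168 sd 0.000 F [ 0.3 -0.9  4.9] Txy [-0.16 -0.06] A -3.66 pos [0.5629 0.1829 0.1512] q6 0.19 t 27.10 w 0.0083
Tz [0.168] tau6 [-0.159]
```

tau6 at the end of each run is a very repeatable free-running mark (−0.160), and Tz averages about 0.20. Continue in 16–24° steps.

```bash

for i in 1 ; do python3 -m jog '[[[0,0,0.0001],[0,0,3],0],[[0,0,0.0001],[0,0,3],0],[[0,0,0.0001],[0,0,3],0],[[0,0,0.0001],[0,0,3],0],[[0,0,0.0001],[0,0,3],0],[[0,0,0.0001],[0,0,3],0],[[0,0,0.0001],[0,0,3],0],[[0,0,0.0001],[0,0,3],0]]' >/dev/null
python3 tq.py 1; done
python3 -m jog '[[[0,0,0],[0,0,0],0],[[0,0,0],[0,0,0],0],[[0,0,0.0001],[0,0,3],0],[[0,0,0.0001],[0,0,3],0],[[0,0,0.0001],[0,0,3],0],[[0,0,0.0001],[0,0,3],0],[[0,0,0.0001],[0,0,3],0],[[0,0,0.0001],[0,0,3],0]]' >/dev/null
python3 tq.py 1
```

```text
Tz mean 0.184 sd 0.000 F [ 0.3 -0.5  4.6] Txy [-0.19 -0.14] A -27.66 pos [0.563  0.1829 0.1504] q6 0.60 t 28.10 w 0.0084
Tz [0.184] tau6 [-0.157]
Tz mean 0.250 sd 0.000 F [ 2.2 -0.4  3.5] Txy [ 0.01 -0.4 ] A -45.67 pos [0.5629 0.1827 0.1498] q6 0.92 t 29.10 w 0.0078
Tz [0.25] tau6 [-0.137]
```

```bash

python3 -m jog '[[[0,0,0],[0,0,0],0],[[0,0,0],[0,0,0],0],[[0,0,0],[0,0,0],0],[[0,0,0],[0,0,0],0],[[0,0,0.0001],[0,0,3],0],[[0,0,0.0001],[0,0,3],0],[[0,0,0.0001],[0,0,3],0],[[0,0,0.0001],[0,0,3],0]]' >/dev/null
python3 tq.py 1
python3 -m jog '[[[0,0,0],[0,0,0],0],[[0,0,0],[0,0,0],0],[[0,0,0],[0,0,0],0],[[0,0,0],[0,0,0],0],[[0,0,0],[0,0,0],0],[[0,0,0.0001],[0,0,3],0],[[0,0,0.0001],[0,0,3],0],[[0,0,0.0001],[0,0,3],0]]' >/dev/null
python3 tq.py 1
```

```text
Tz mean 0.236 sd 0.000 F [4.9 0.4 5.2] Txy [ 0.25 -0.64] A -57.71 pos [0.5629 0.1825 0.1494] q6 1.13 t 30.10 w 0.0082
Tz [0.236] tau6 [-0.113]
Tz mean 0.267 sd 0.000 F [4.5 2.2 4.8] Txy [ 0.31 -0.82] A -66.68 pos [0.5629 0.1825 0.1492] q6 1.29 t 31.10 w 0.0081
Tz [0.267] tau6 [-0.09]
```

Δtau6 (+0.07 from the free value) and Tz (0.197→0.267) agree. The target is 1.5×0.197≈0.296, about 10° more.

```bash

python3 -m jog '[[[0,0,0],[0,0,0],0],[[0,0,0],[0,0,0],0],[[0,0,0],[0,0,0],0],[[0,0,0],[0,0,0],0],[[0,0,0],[0,0,0],0],[[0,0,0],[0,0,0],0],[[0,0,0.0001],[0,0,3],0],[[0,0,0.0001],[0,0,3],0]]' >/dev/null
python3 tq.py 1
```

```text
Tz mean 0.273 sd 0.000 F [4.6 1.4 5.9] Txy [ 0.24 -0.75] A -72.68 pos [0.5628 0.1824 0.149 ] q6 1.39 t 32.10 w 0.0079
Tz [0.273] tau6 [-0.075]
```

```bash

python3 -m jog '[[[0,0,0],[0,0,0],0],[[0,0,0],[0,0,0],0],[[0,0,0],[0,0,0],0],[[0,0,0],[0,0,0],0],[[0,0,0],[0,0,0],0],[[0,0,0],[0,0,0],0],[[0,0,0.0001],[0,0,3],0],[[0,0,0.0001],[0,0,3],0]]' >/dev/null
python3 tq.py 1
```

```text
Tz mean 0.321 sd 0.000 F [4.2 2.  5.8] Txy [ 0.23 -0.75] A -78.67 pos [0.5629 0.1824 0.1488] q6 1.50 t 33.10 w 0.0079
Tz [0.321] tau6 [-0.058]
```

About 1.5× reached (Tz 0.32±0.03, tau6 rise 0.102). Release, rise and clear the view.

```bash

python3 -m jog '[[[0,0,0],[0,0,0],0],[[0,0,0],[0,0,0],0.4],[[0,0,0],[0,0,0],0.4],[[0,0,0],[0,0,0],0.4],[[0,0,0],[0,0,0],0.4],[[0,0,0],[0,0,0],0.4],[[0,0,0],[0,0,0],0.4],[[0,0,0],[0,0,0],0.4]]' | grep -E 'force|grip'
python3 -m jog '[[[0,0,-0.02],[0,0,0],0.4],[[0,0,-0.03],[0,0,0],0.4],[[0,0,-0.04],[0,0,0],0.4],[[0,0,-0.04],[0,0,0],0.4],[[0,0,0],[0,0,0],0.4],[[0,0,0],[0,0,0],0.4],[[0,0,0],[0,0,0],0.4],[[0,0,0],[0,0,0],0.4]]'
python3 go.py .40 .40 .28 -78.7
```

```text
force: [0.0, -0.8, 0.3]
grip_width: 0.0341
clock: 35.1
eef_pos: [0.5619, 0.1823, 0.2772]
orientation: [0.995, 0.099, -0.001, 0.0]
force: [0.6, -0.3, 0.7]
grip_width: 0.0343
shift mm(tool) [-115.9 -245.3   -2.5] turn deg [-0.   0.1  0.1] A now -78.64 pos [0.5619 0.1823 0.2772] F [ 0.6 -0.3  0.7] Tq [-0.029  0.025  0.005] w 0.0343 t 35.1 q6 1.49
```

```bash

python3 -m jog '[[[-0.019,-0.041,0],[0,0,0],0.4],[[-0.019,-0.041,0],[0,0,0],0.4],[[-0.019,-0.041,0],[0,0,0],0.4],[[-0.019,-0.041,0],[0,0,0],0.4],[[-0.019,-0.041,0],[0,0,0],0.4],[[-0.02,-0.041,0],[0,0,0],0.4],[[0,0,0],[0,0,0],0.4],[[0,0,0],[0,0,0],0.4]]'
python3 - <<'E'
from m import *
a=avg('scene');b=avg('top');pickle.dump((a,b),open('ab4.pkl','wb'))
f=lambda i,u,v:cv2.resize(i[v:v+80,u:u+80,::-1],None,fx=4.9,fy=4.9,interpolation=cv2.INTER_CUBIC)
cv2.imwrite('pics/f.png',np.hstack([f(a['img'],265,175),f(b['img'],290,150)]))
S=np.array([.563,.182]);y=np.radians(16.5);yd=np.array([-np.sin(y),np.cos(y)]);xd=np.array([yd[1],-yd[0]])
for d,n in((a,'s'),(b,'t')):
    print(n,'expected bar outer end, near-stop end px',proj(d,[[*(S-.13*yd),.051],[*(S+.04*yd),.051]]))
    for c in comps(d,(144,222,75,63) if n=='s' else (411,172,66,63)): print(n,axis(c)[0].ravel())
E
```

```text
clock: 36.1
eef_pos: [0.4013, 0.4006, 0.2779]
orientation: [0.995, 0.099, -0.0, 0.0]
force: [-0.4, -1.1, -0.0]
grip_width: 0.0341
s expected bar outer end, near-stop end px [[281.7118 240.1089]
 [330.1363 214.1461]]
s [148.6379 261.9116 212.7394 239.2416]
s [150.8307 245.2454 205.6633 226.4869]
t expected bar outer end, near-stop end px [[357.8346 180.3216]
 [307.1129 194.7595]]
t [418.0632 203.0801 474.1929 196.7258]
t [423.1073 219.7316 472.1023 213.6912]
```

View pics/f.png

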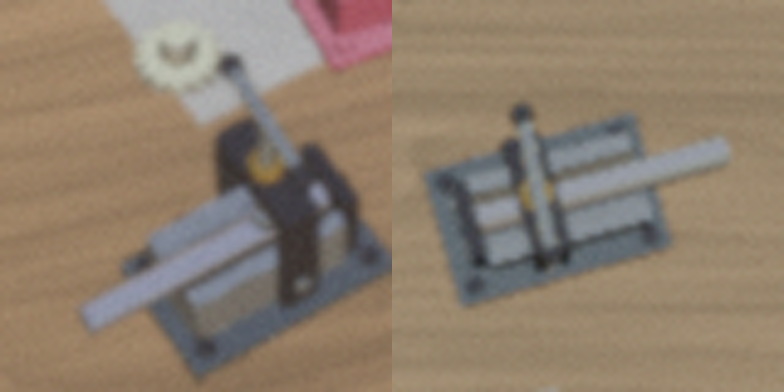

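The bar lies in the V with its inner end at the stop. Its outer end is at full pixel (358.5,179.7) against (357.8,180.3) expected in top, and (281.8,239.4) against (281.7,240.1) in scene. The other rods have not moved. Hand in.

```bash
python3 -c "
from workcell import job_done
print(job_done())"
```

```text
the job is handed in; nothing more can be done
None
```

The 20 mm bar is clamped in the V-block with its end against the stop, and I handed the job in at about 36.5 s of the 72 s allowed.

- **Seating:** I slid the bar under the stirrup until it met the stop, pushed to about 10 N there, and let go. It met the stop where expected.
- **Clamping:** I turned the T-handle clockwise about 177°. Turning torque rose from about 0.20 N m running free to about 0.30 N m, judged by the rise in joint-6 torque (+0.10). The last wrist torque reading was 0.32 N m, with noise of about 0.03, so the two agree only within that noise. Then I released the handle and moved the arm clear.
- **Last checks:** In both views the bar's outer end is within 1 pixel (about 3 mm) of the fully home position. The two rods in the rack have not moved to within about 0.2 pixel. I did not re-measure the other bench items.
- **What disagreed:** The first two-view reading of the handle ball was off by 27 mm because each view showed a different end. One tip measurement was spoiled by a mask that took in part of the plate. I redid both before using them.

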